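# Push the sample rack into the rack reader and start the reading

## Task

Push the rack of four blue-capped vials that stands before the white rack reader along the worktop into the reader's lane, all the way to the end stop, so that the sprung steel catch on the lane's left side snaps in behind it. Then press the reader's green start key down and let it come up again. Only push: the rack stays flat on the worktop and is not lifted, the vials stay standing in it, and the rack of red-capped vials, the pink flask and the brown bottle beside the work stay where they are.

Things in the scene. Friction and masses are not known exactly. Their poses are not given: they have to be found in the camera images.
- reader: rack reader, fixed: white box, dark hood, steel floor sheet level with the worktop, two aluminium rails. Origin on the worktop, on the lane's centre line at the end stop; x along the lane INTO the reader, y to the left as one looks in, z up. White box x 0 to 80 mm, y -78 to 78, 106 high. Dark hood x -32 to 0, 104 high, its opening over the lane 81 wide, 73 high
- seat (a point): point on the worktop in the lane, 50 mm before the end stop, axes as the reader: here lies the rack's origin when it is home against the end stop (its front 32 mm are then under the hood)
- lane_mouth (a point): middle of the lane's mouth on the worktop, 152 mm before the end stop, axes as the reader. The rails are 26 mm high; between them the lane is 116 mm wide at the mouth and narrows to 81 mm at 108 mm before the end stop, then stays so (the rack is 78 wide)
- catch_hook (a point): inner tip of the sprung steel catch in the left rail, 104 mm before the end stop, 34 mm left of the centre line, z 10 to 26 mm. Its slanted face looks to the mouth: the passing rack's side pushes it out by itself, at a few newtons of push, and it springs back behind the rack's rear edge when the rack is home (2 mm of play). Push within 25 mm of the middle of the rear face to stay clear of it
- catch (a joint): hinge angle of the catch, rad: 0 = sprung fully in, 0.05 to 0.08 while the rack's side holds it out
- start_key (a joint): travel of the green start key, m: 0 = up, 0.004 = fully down; sprung, 1.2 N to start and 4 N to bottom
- key_top (a point): centre of the top of the round green start key, 23 mm across, on the white box, 116 mm above the worktop, 8 mm above its black bezel; it moves straight down
- rack_blue: clear rack with four blue-capped vials, loose, about 0.16 kg; 78 (its x) by 100 (its y) by 36 mm high, origin under its centre. End faces y = -50, +50: flat cheeks 62 wide, 4 to 35 high. Long sides x = -39, +39: bars at heights 0-4, 16-20, 32-36. Goes in lengthwise, either end first; starts before the mouth, its y axis within 0.35 rad of the lane's line, up to 55 mm off it sideways
- blue1: blue-capped vial in the rack, 15 mm thick, 56 high, top 60 above the worktop; origin at the centre of its foot, z up
- blue2: blue-capped vial in the rack, as blue1
- blue3: blue-capped vial in the rack, as blue1
- blue4: blue-capped vial in the rack, as blue1
- rack_red: bystander: the same kind of rack with three red-capped vials, 78 by 100 by 36 mm, loose; origin under its centre
- flask: bystander: conical glass flask with pink liquid, 62 mm across, 100 high, loose; origin under its centre
- bottle: bystander: brown bottle with a black cap, 44 mm across, 114 high, loose; origin under its centre

How it is judged:
By the outcome, as a careful person would: the job done as asked, in the order asked, and still so for the second after the job is handed in, with the robot touching nothing.
It also fails if it takes over 72 s, if anything falls off the work surface, if the arm or the gripper's body presses on something with over 40 N, if the wrist force passes 120 N, or if a joint passes its speed limit or range.

## Robot

A 6-joint arm with a two-finger parallel gripper is mounted at the origin on a cart in front of the work surface, level with it; the furniture and walls round the work are solid. World frame = base frame: x ahead of the robot, y to its left, z up, the work surface at z = 0. Lengths are in mm, angles in rad, forces in N, time in s.
With the tool pointing down it reaches from about 350 to 875 mm from the base axis. Payload 4.2 kg.
Tool frame: the origin (TCP) lies at the very end of the fingers, on their centre line; the grasp point (between the pads) lies 19 mm behind it; z points along the fingers, y is the line along which they close (so a half turn about z gives the same grasp; the last joint's range is limited). The gripper opens to 85 mm and grips with 20 to 120 N. Pads are 22 mm wide; open, the fingers measure 114 mm over their backs; the gripper's body (76 mm by 85 mm) begins 54 mm behind the grasp point. The pads swing forward as they close: fully open they stand 13 mm farther back than shut.
Start: joints at [1.571, 0.385, 0.008, 0, -1.194, -0.259], TCP at [159.919, 604.173, 231.312] pointing down, gripper open.
Joint ranges: [-3.14, 3.14], [-1.21, 2.06], [-1.07, 1.41], [-3.16, 2.05], [-2.99, -0.16], [-3.1, 3.1]. Speed limits (rad/s): [2.79, 2.79, 3.14, 3.14, 3.14, 3.14].

## Interface

Orientations are given as a unit quaternion [x, y, z, w].
In Python, from bench import arm, viewer gives the robot as it stands. The module is installed in compiled form; this text tells all that it offers.
- The arm moves only by the shell command python3 -m jog [OPENING], which reads ROWS from standard input. ROWS is one flat JSON list of numbers that holds 1 to 10 rows one after another, with no inner brackets; each row has 6 numbers: dx, dy, dz in mm, then a rotation vector rx, ry, rz in rad; each row is the pose to reach, as a shift and turn from the pose commanded when the command began, along the tool's axes at that moment; what a row does not reach only later rows make up. A row lasts 1/10 s, in which the tool goes at most 50 mm and 0.15 rad, less where a joint would pass 70% of its speed; a pose out of reach is approached as far as the arm can. OPENING is the finger opening in mm, set as the command begins (- or left out keeps the last). The fingers move at their own pace and stop on an object; the grip force is fixed at half the most. Time passes only in rows, so rows that do not move let the fingers close. It prints the time, the measured TCP pose, the force, the opening and the grip force at its end. Input that does not fit is refused with a message, and nothing moves.
- arm.read_state(): the state, without advancing time (a new reading comes with each control period).
- viewer.get_image(name): name is "side" or "top"; returns (picture, depth): 420x560x3 uint8, blue, green, red; 420x560 float32, mm along the optical axis (not along the pixel's ray), 0 where there is no reading.
- viewer.get_calibration(name): a dict with "K" (3x3 intrinsics, pixels), "rvec" (rotation vector, rad) and "tvec" (3), from world to camera coordinates, as OpenCV has them. Camera axes: x right, y down, z forward; pixel columns grow to the right and rows downward; lengths in mm; the calibration is good to about 2 mm. A picture is of the moment at which its call begins. get_calibration takes no time and is no camera call.
- arm.job_done(): hands the job in; it is judged then, once.
The state is a dict: "clock": time; "joints": joint angles; "joint_vel": joint speeds; "joint_efforts": joint torques, N m; "position": TCP position; "ee_rot": TCP orientation; "contact_force": force on the tool from outside, world axes, zero at the start; "wrist_torque": the same for the moment, N m; "gripper_width": finger opening in mm; "grasp_force": force on a finger pad.
Only numpy, scipy, OpenCV 4.12 (cv2) and the standard library are available. Lean on these libraries where they do the work, as an engineer would, in place of code of your own. Each camera call takes 0.05 s, during which the arm holds its last target. There are 200 camera calls.

## Working session

There is one attempt and no reset: what is moved stays moved. The work goes in short steps, Python scripts to look and compute and a shell command to move; the robot and the scene stay as the last step left them, time stands still between calls to the robot, and variables do not carry over. Pictures are saved under pics/ and viewed, at most 10 in all, crops included, and the job is handed in when it is done.

```bash
mkdir -p pics; cat > h.py <<'E'
import numpy as np, cv2
from bench import arm, viewer
def cal(n):
    c=viewer.get_calibration(n); R=cv2.Rodrigues(np.array(c["rvec"],float))[0]
    return np.array(c["K"],float),R,np.array(c["tvec"],float).ravel()
def ray(n,uv,z):
    K,R,t=cal(n); o=-R.T@t
    d=R.T@np.linalg.inv(K)@np.array([uv[0],uv[1],1.]); return o+d*(z-o[2])/d[2]
def proj(n,p):
    K,R,t=cal(n); q=K@(R@np.array(p,float)+t); return q[:2]/q[2]
def cloud(n,depth):
    K,R,t=cal(n); v,u=np.mgrid[:420,:560]
    P=np.stack([u,v,np.ones_like(u)],-1)@np.linalg.inv(K).T*depth[...,None]
    return (P-t)@R
E
python3 - <<'E'
from h import *
for n in("top","side"):
    p,d=viewer.get_image(n); cv2.imwrite(f"pics/{n}0.png",p); np.savez(f"{n}0.npz",p=p,d=d)
    K,R,t=cal(n); print(n,-R.T@t,R[2])
s=arm.read_state(); print(s["clock"],s["position"],s["ee_rot"],s["contact_force"])
E
```

```text
top [ 465.64986147  134.10403443 1268.7343905 ] [ 0.09236353 -0.00901555 -0.99568454]
side [ 346.6147351  -594.02419904  737.44315158] [ 0.20596465  0.73047817 -0.65113763]
0.1 [159.79644818 603.70291809 230.35161315] [ 9.91627685e-01 -1.29126399e-01 -8.19781229e-05  9.48739850e-04] [ 0.34575638 -0.92309007  0.87345916]
```

View pics/top0.png

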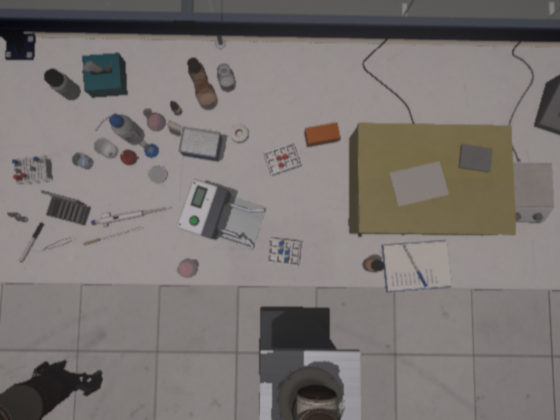

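View pics/side0.png

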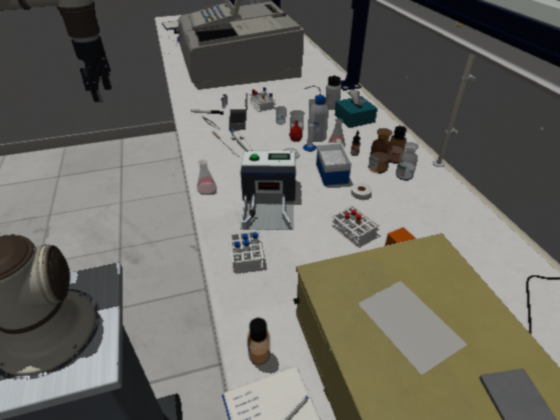

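The top view shows the reader at about (205,208), its lane opening to the right at (245,220), the blue rack at (284,251), red rack (283,159), flask (187,268) and bottle (373,264). Next I measure from masks and depth.

```bash
python3 - <<'E'
from h import *
f=np.load("top0.npz"); p,d=f["p"],f["d"]; P=cloud("top",d)
hsv=cv2.cvtColor(p,cv2.COLOR_BGR2HSV)
def blobs(m,z,n,mn=4):
    k,l,st,c=cv2.connectedComponentsWithStats(m.astype(np.uint8))
    for i in range(1,k):
        if st[i,4]>=mn: print(n,c[i].round(1),st[i,4],"ray",ray("top",c[i],z).round(1),"depthz",np.median(P[...,2][l==i]).round(1))
roi=np.zeros((420,560),bool); roi[140:290,160:400]=1
H,S,V=[hsv[...,i].astype(int) for i in range(3)]
blobs(roi&(H>100)&(H<130)&(S>110),60,"blue",3)
blobs(roi&(H>50)&(H<90)&(S>110),116,"green")
# rack by height
z=P[...,2]
r=np.zeros_like(roi); r[232:272,262:308]=1
m=r&(z>12)&(z<80); print("rack px",m.sum()); 
if m.sum()>20:
    q=P[m][:,:2].astype(np.float32); print(cv2.minAreaRect(q))
# reader box top
r=np.zeros_like(roi); r[170:250,170:235]=1
m=r&(z>98)&(z<125); q=P[m][:,:2].astype(np.float32); print("reader",m.sum(),cv2.minAreaRect(q))
# table level
r=np.zeros_like(roi); r[255:280,310:350]=1; print("table z",np.median(z[r]))
c=cv2.resize(p[165:285,165:325],None,fx=5,fy=5,interpolation=cv2.INTER_CUBIC); cv2.imwrite("pics/topc.png",c)
E
```

```text
blue [280.9 242.9] 8 ray [485.1  99.1  60. ] depthz 60.7
blue [280.1 251.1] 8 ray [459.8 101.1  60. ] depthz 60.3
blue [286.9 251.9] 8 ray [457.8  80.3  60. ] depthz 61.0
blue [286.1 259.1] 8 ray [435.5  82.4  60. ] depthz 59.7
green [193.4 220.3] 29 ray [547.3 359.6 116. ] depthz 116.9
rack px 486
((458.54949951171875, 89.78275299072266), (99.4770736694336, 77.6712646484375), 83.61808776855469)
reader 1934 ((585.9615478515625, 337.51568603515625), (113.31012725830078, 155.8949737548828), 72.20992279052734)
table z 0.17617555380769107
```

View pics/topc.png

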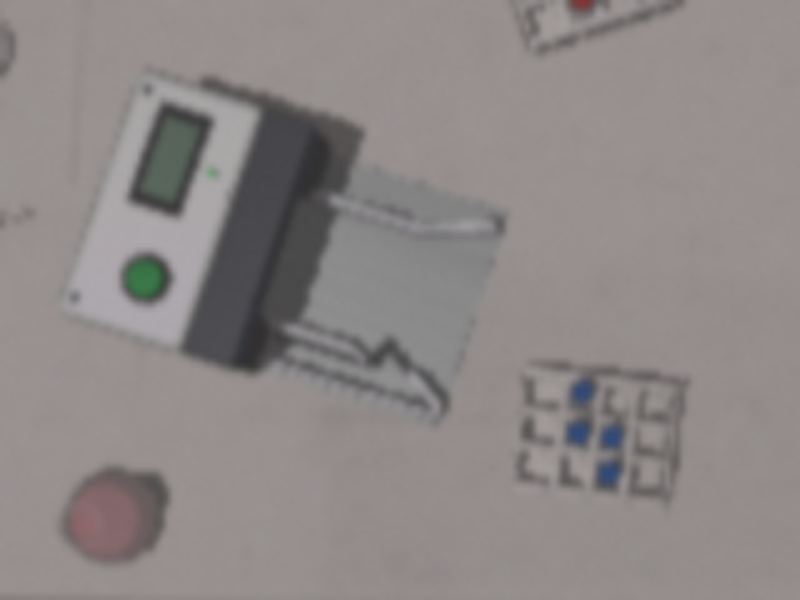

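The crop shows the lane opening down-right, its catch bump at (385,350) on the left rail. The rack is left of the centre line and turned 0.2 rad. The box and rack measure 113x156 and 99.5x77.7, and the heights (60, 116) all match the given sizes.

Plan: square and centre the rack by pushing its left side with two spread fingers, then push it from behind.

```bash
cat >> h.py <<'E'
from scipy.spatial.transform import Rotation as Ro
th=np.radians(72.2); U=np.array([np.cos(th),np.sin(th)]); L=np.array([-U[1],U[0]]); C=np.array([585.96,337.52]); O=C-24*U
def w(a,l,z): return np.r_[O+a*U+l*L,z]
def lane(p): q=np.array(p[:2])-O; return np.round([q@U,q@L],1)
Rt=np.column_stack([np.r_[-L,0],np.r_[-U,0],[0,0,-1]])
def delta(a,l,z):
    s=arm.read_state(); R=Ro.from_quat(s["ee_rot"]); 
    print("lane",lane(s["position"]),"d",(R.inv().apply(w(a,l,z)-s["position"])).round(1),"rot",(R.inv()*Ro.from_matrix(Rt)).as_rotvec().round(3))
E
python3 - <<'E'
from h import *
delta(-251,125,120); delta(-251,125,5)
print("rack",lane([458.5,89.8]),"key",lane([547.3,359.6]))
E
```

```text
lane [147.2 487.1] d [341.1 416.1 111.2] rot [ 0.002 -0.     0.052]
lane [147.2 487.1] d [341.1 415.9 226.2] rot [ 0.002 -0.     0.052]
rack [-250.8   45.6] key [33.2 43.6]
```

```bash
echo '[10, 12, 3, 0, 0, 0.01, 40, 48, 12, 0, 0, 0.02, 70, 85, 23, 0, 0, 0.03, 100, 122, 33, 0, 0, 0.04, 130, 159, 42, 0, 0, 0.052, 160, 196, 51, 0, 0, 0.052, 190, 232, 60, 0, 0, 0.052, 220, 269, 69, 0, 0, 0.052, 245, 300, 77, 0, 0, 0.052, 255, 312, 80, 0, 0, 0.052]' | python3 -m jog 50
python3 -c "
from h import *
delta(-251,125,5)"
```

```text
clock: 1.1
position: [326.2, 233.5, 150.3]
ee_rot: [0.988, -0.156, -0.001, 0.001]
contact_force: [-0.8, 0.8, -0.1]
gripper_width: 49.8
grasp_force: 0.0
lane [-154.4  215.5] d [ 91.   95.9 145.4] rot [ 0.003  0.001 -0.003]
```

```bash
echo '[20, 21, 8, 0, 0, 0, 50, 53, 25, 0, 0, 0, 75, 80, 50, 0, 0, 0, 91, 96, 80, 0, 0, 0, 91, 96, 110, 0, 0, 0, 91, 96, 135, 0, 0, 0, 91, 96, 145, 0, 0, 0, 91, 96, 145, 0, 0, 0]' | python3 -m jog
python3 -c "
from h import *
delta(-251,50,5)
p,d=viewer.get_image('side'); cv2.imwrite('pics/s1.png',cv2.resize(p[170:320,180:380],None,fx=4,fy=4))"
```

```text
clock: 1.9
position: [382.8, 117.1, 4.8]
ee_rot: [0.988, -0.155, -0.002, 0.002]
contact_force: [0.2, -0.4, 0.2]
gripper_width: 50.0
grasp_force: 0.0
lane [-248.  126.] d [76.   3.  -0.3] rot [ 0.004  0.003 -0.001]
```

View pics/s1.png

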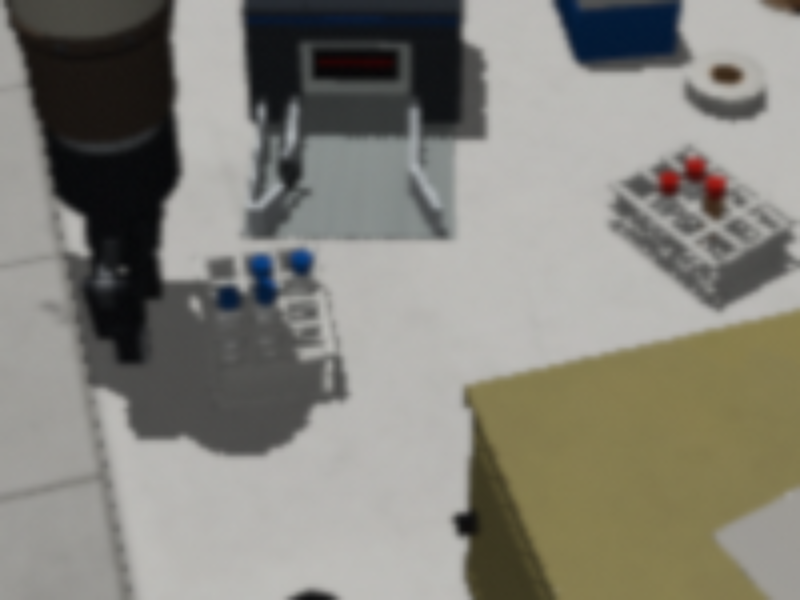

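The fingers, at crop (130,320), are down beside the rack's left side with clear space. Push slowly sideways.

```bash
echo '[6, 2, 0, 0, 0, 0, 12, 3, 0, 0, 0, 0, 16, 3, 0, 0, 0, 0, 20, 3, 0, 0, 0, 0, 24, 3, 0, 0, 0, 0, 28, 3, 0, 0, 0, 0, 32, 3, 0, 0, 0, 0, 36, 3, 0, 0, 0, 0, 40, 3, 0, 0, 0, 0, 44, 3, 0, 0, 0, 0]' | python3 -m jog
echo '[4, 0, 0, 0, 0, 0, 8, 0, 0, 0, 0, 0, 12, 0, 0, 0, 0, 0, 16, 0, 0, 0, 0, 0, 20, 0, 0, 0, 0, 0, 24, 0, 0, 0, 0, 0, 26, 0, 0, 0, 0, 0, 28, 0, 0, 0, 0, 0, 28, 0, 0, 0, 0, 0]' | python3 -m jog
python3 - <<'E'
from h import *
delta(-251,50,5)
p,d=viewer.get_image("top"); P=cloud("top",d); z=P[...,2]
hsv=cv2.cvtColor(p,cv2.COLOR_BGR2HSV)
r=np.zeros(z.shape,bool); r[215:290,240:320]=1
m=r&(hsv[...,0]>100)&(hsv[...,0]<130)&(hsv[...,1]>110)
k,l,st,c=cv2.connectedComponentsWithStats(m.astype(np.uint8))
for i in range(1,k): print(lane(ray("top",c[i],60)),st[i,4])
cv2.imwrite("pics/t2.png",cv2.resize(p[165:285,165:325],None,fx=5,fy=5,interpolation=cv2.INTER_CUBIC))
E
```

```text
clock: 2.95
position: [425.2, 101.7, 6.3]
ee_rot: [0.988, -0.155, -0.0, 0.0]
contact_force: [-1.4, 0.6, 1.6]
gripper_width: 49.8
grasp_force: 0.8
clock: 3.85
position: [452.0, 93.2, 6.3]
ee_rot: [0.988, -0.155, 0.0, -0.0]
contact_force: [0.4, -0.6, 0.6]
gripper_width: 50.0
grasp_force: 0.0
lane [-249.5   52.9] d [2.9 1.5 1.3] rot [-0.001 -0.001 -0.   ]
[-247.8  -22.2] 5
```

View pics/t2.png

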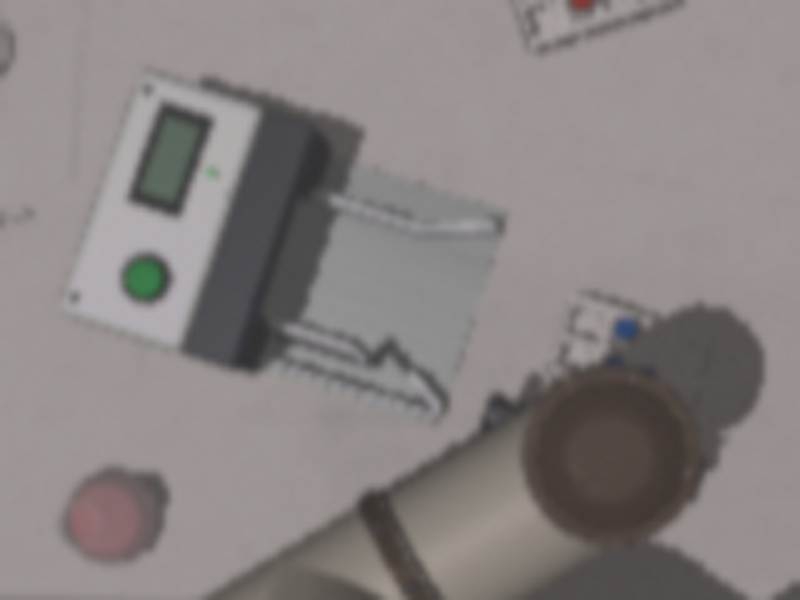

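The rack is now parallel to the lane (crop (600,340)), about 3 mm left of the centre line. I push 3 mm more and then retreat, lift, turn a quarter and go behind.

```bash
echo '[2, 0, 0, 0, 0, 0, 3, 0, 0, 0, 0, 0, 3, 0, 0, 0, 0, 0, -10, 0, 0, 0, 0, 0, -25, 0, 0, 0, 0, 0, -25, 10, -30, 0, 0, 0, -25, 40, -60, 0, 0, 0, -20, 80, -80, 0, 0, 0, 0, 100, -80, 0, 0, 0, 30, 100, -80, 0, 0, 0]' | python3 -m jog
python3 - <<'E'
from h import *
delta(-345,0,5); print(np.round(arm.read_state()["joints"],2))
E
```

```text
clock: 4.9
position: [447.2, -12.8, 87.2]
ee_rot: [0.988, -0.156, 0.0, -0.0]
contact_force: [-0.0, 0.9, 0.5]
gripper_width: 50.3
grasp_force: 0.0
lane [-352.   25.] d [25.  -6.9 82.2] rot [-0.001 -0.    -0.002]
[ 0.34  0.26 -0.61 -0.   -0.7   0.92]
```

```bash
echo '[5, -1, 0, 0, 0, 0.15, 10, -2, 0, 0, 0, 0.3, 15, -4, 0, 0, 0, 0.45, 20, -5, 0, 0, 0, 0.6, 25, -6, 0, 0, 0, 0.75, 25, -7, 0, 0, 0, 0.9, 25, -7, 0, 0, 0, 1.05, 25, -7, 0, 0, 0, 1.2, 25, -7, 0, 0, 0, 1.35, 25, -7, 0, 0, 0, 1.5]' | python3 -m jog 19
echo '[0, 0, 0, 0, 0, 0.07, 0, 0, 20, 0, 0, 0.07, 0, 0, 50, 0, 0, 0.07, 0, 0, 70, 0, 0, 0.07, 0, 0, 82, 0, 0, 0.07, 0, 0, 82, 0, 0, 0.07]' | python3 -m jog
python3 - <<'E'
from h import *
delta(-312,0,5)
p,d=viewer.get_image("top"); P=cloud("top",d); z=P[...,2]
hsv=cv2.cvtColor(p,cv2.COLOR_BGR2HSV)
r=np.zeros(z.shape,bool); r[205:285,240:320]=1
m=r&(hsv[...,0]>100)&(hsv[...,0]<130)&(hsv[...,1]>110)
k,l,st,c=cv2.connectedComponentsWithStats(m.astype(np.uint8))
for i in range(1,k): print(lane(ray("top",c[i],60)),st[i,4])
cv2.imwrite("pics/t3.png",cv2.resize(p[165:285,165:325],None,fx=5,fy=5,interpolation=cv2.INTER_CUBIC))
E
```

```text
clock: 5.9
position: [474.7, -11.8, 86.2]
ee_rot: [-0.615, 0.788, -0.0, 0.0]
contact_force: [0.4, -0.2, -1.2]
gripper_width: 19.2
grasp_force: 0.0
clock: 6.5
position: [473.6, -12.2, 2.7]
ee_rot: [-0.59, 0.808, 0.001, -0.002]
contact_force: [-0.1, -0.6, -0.4]
gripper_width: 19.0
grasp_force: 0.0
lane [-3.434e+02  1.000e-01] d [-31.4  -0.1  -2.3] rot [ 5.00e-03  1.00e-03 -1.57e+00]
[-247.6  -25.1] 6
```

View pics/t3.png

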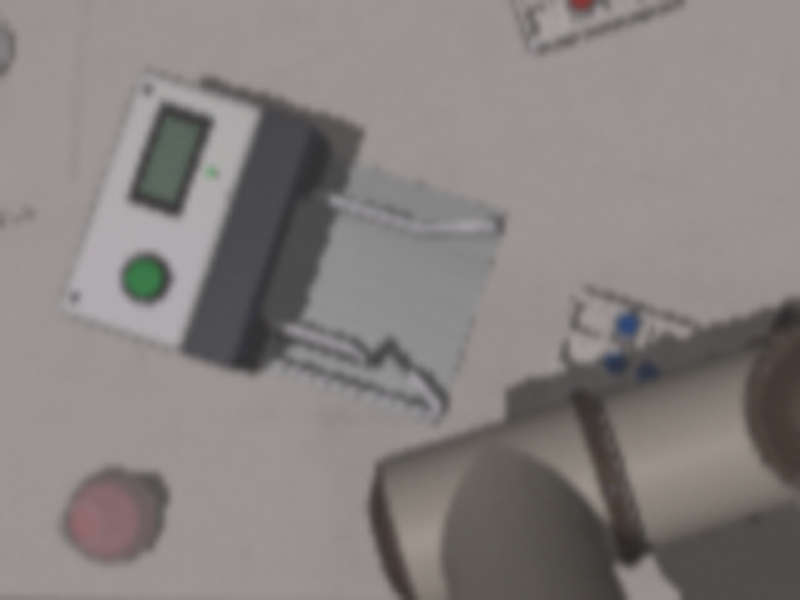

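The rack is on the centre line and square to the lane: the vial at crop (627,323) is where it should be. Push from behind.

```bash
echo '[-6, 0, -2, 0, 0, 0, -14, 0, -3, 0, 0, 0, -20, 0, -3, 0, 0, 0, -24, 0, -3, 0, 0, 0, -28, 0, -3, 0, 0, 0, -33, 0, -3, 0, 0, 0, -39, 0, -3, 0, 0, 0, -45, 0, -3, 0, 0, 0, -52, 0, -3, 0, 0, 0, -59, 0, -3, 0, 0, 0]' | python3 -m jog
echo '[-7, 0, 0, 0, 0, 0, -14, 0, 0, 0, 0, 0, -21, 0, 0, 0, 0, 0, -28, 0, 0, 0, 0, 0, -35, 0, 0, 0, 0, 0, -42, 0, 0, 0, 0, 0, -49, 0, 0, 0, 0, 0, -56, 0, 0, 0, 0, 0, -63, 0, 0, 0, 0, 0, -69, 0, 0, 0, 0, 0]' | python3 -m jog
python3 - <<'E'
from h import *
delta(-111,0,6)
p,d=viewer.get_image("side"); cv2.imwrite('pics/s4.png',cv2.resize(p[130:270,180:380],None,fx=4,fy=4))
E
```

```text
clock: 7.55
position: [493.6, 44.6, 7.2]
ee_rot: [-0.589, 0.808, 0.0, -0.0]
contact_force: [-0.9, -1.3, 0.1]
gripper_width: 19.1
grasp_force: 1.0
clock: 8.55
position: [512.7, 107.2, 7.2]
ee_rot: [-0.589, 0.808, -0.0, -0.004]
contact_force: [-0.4, -18.0, 7.1]
gripper_width: 18.9
grasp_force: 9.0
lane [-217.7   -0.6] d [-106.7    0.6    0.5] rot [ 0.008 -0.002 -1.571]
```

View pics/s4.png

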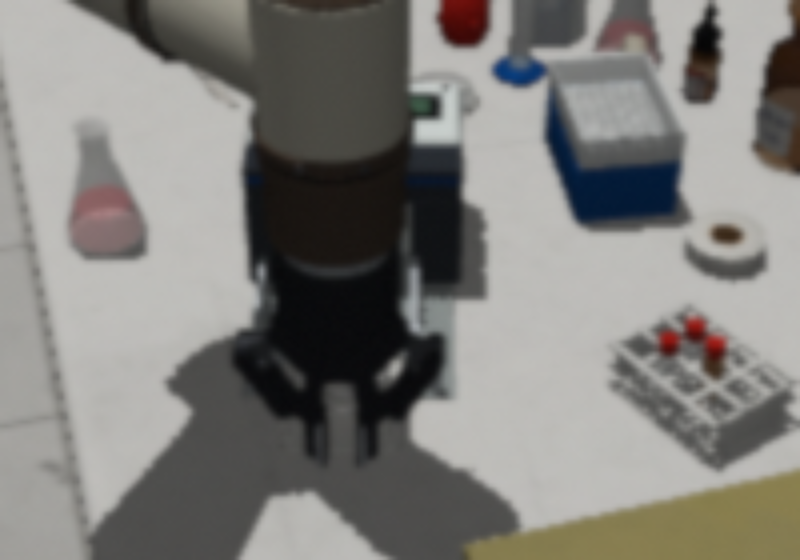

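The side view shows the gripper behind the rack in the mouth with the fingers clear of the rails. It reads 18 N with the rack's front at about −107 mm, where it reaches the neck and catch. I creep on and watch the force.

```bash
for i in 1; do echo '[-1, 0, 0, 0, 0, 0, -2, 0, 0, 0, 0, 0, -3, 0, 0, 0, 0, 0]' | python3 -m jog; done
python3 - <<'E'
from h import *
s=arm.read_state(); f=s["contact_force"]; print(lane(s["position"]),"F u,l,z",f[:2]@U,f[:2]@L,f[2])
p,d=viewer.get_image("top"); cv2.imwrite("pics/t5.png",cv2.resize(p[180:270,180:300],None,fx=6.5,fy=6.5,interpolation=cv2.INTER_CUBIC))
E
```

```text
clock: 8.9
position: [513.1, 108.4, 7.2]
ee_rot: [-0.589, 0.808, -0.001, -0.005]
contact_force: [1.3, -20.1, 6.8]
gripper_width: 19.0
grasp_force: 9.1
[-216.5   -0.7] F u,l,z -18.713185699373156 -7.376889507829594 6.785437577828972
```

View pics/t5.png

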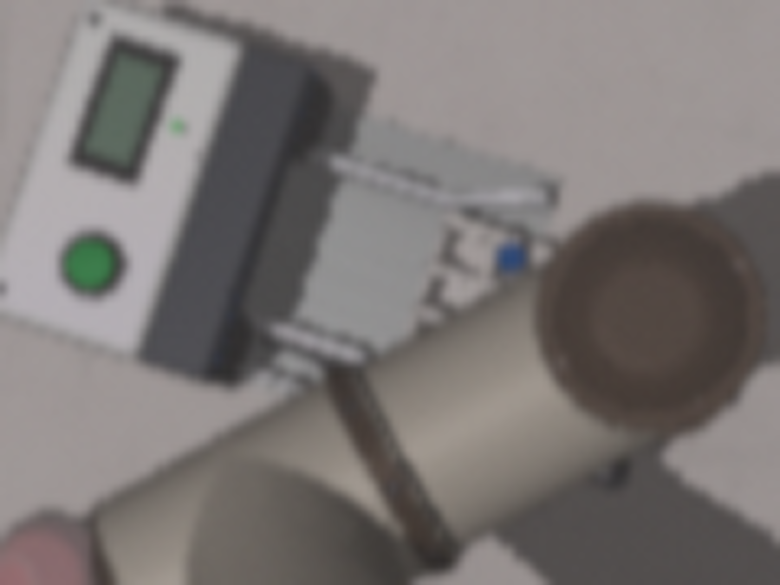

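The front right corner of the rack is at crop (450,215), close to the right rail, and the vial is at (511,258). I compute its lateral offset against the rails.

```bash
python3 - <<'E'
from h import *
p,d=viewer.get_image("top"); P=cloud("top",d); z=P[...,2]
hsv=cv2.cvtColor(p,cv2.COLOR_BGR2HSV)
r=np.zeros(z.shape,bool); r[195:285,235:320]=1
m=r&(hsv[...,0]>100)&(hsv[...,0]<130)&(hsv[...,1]>110)
k,l,st,c=cv2.connectedComponentsWithStats(m.astype(np.uint8))
for i in range(1,k): print("vial",lane(ray("top",c[i],60)),st[i,4])
q=P[...,:2]-O; a=q@U; b=q@L
# rail tops by height, per a-bin
for a0 in range(-145,-40,8):
    s=(a>a0)&(a<a0+8)&(abs(b)<75)&(z>14)&(z<45)
    print(a0+4,"right",np.sort(b[s&(b<-20)]).round(0).tolist()[-12:],"left",np.sort(b[s&(b>20)]).round(0).tolist()[:8])
E
```

```text
vial [-143.5  -23.5] 7
-141 right [-61.0, -60.0, -59.0, -58.0, -57.0, -56.0, -38.0, -36.0, -35.0] left []
-133 right [-54.0, -53.0, -37.0, -36.0, -35.0, -34.0, -33.0, -32.0, -30.0, -29.0, -26.0, -23.0] left []
-125 right [-56.0, -55.0, -54.0, -51.0, -51.0, -49.0, -38.0, -37.0, -36.0, -34.0, -33.0, -32.0] left []
-117 right [-53.0, -52.0, -50.0, -49.0, -48.0, -46.0, -45.0, -38.0, -37.0, -35.0, -34.0, -33.0] left []
-109 right [-43.0, -42.0, -38.0, -36.0, -35.0, -34.0, -33.0, -33.0, -28.0, -25.0, -24.0, -22.0] left [22.0, 26.0]
-101 right [-48.0, -47.0, -45.0, -45.0, -44.0, -43.0] left [23.0]
-93 right [-48.0, -46.0, -45.0, -44.0, -42.0] left [41.0]
-85 right [-48.0, -45.0, -44.0, -44.0, -42.0, -42.0] left [40.0, 42.0, 43.0, 44.0]
-77 right [-47.0, -45.0, -45.0, -43.0, -42.0] left [40.0, 41.0, 42.0, 43.0]
-69 right [-47.0, -46.0, -43.0, -42.0, -42.0, -41.0] left [41.0, 42.0, 44.0, 45.0, 51.0, 52.0, 66.0]
-61 right [-47.0, -46.0, -44.0, -44.0, -43.0] left [40.0, 41.0, 42.0, 43.0, 44.0, 45.0, 50.0, 51.0]
-53 right [-47.0, -44.0, -43.0, -42.0] left [40.0, 41.0, 43.0, 44.0, 50.0, 51.0, 64.0, 66.0]
-45 right [-46.0, -45.0, -44.0, -43.0, -42.0] left [40.0, 42.0, 43.0, 44.0, 45.0, 47.0, 49.0, 50.0]
-37 right [-46.0, -45.0, -45.0, -43.0, -41.0] left [40.0, 41.0, 42.0, 43.0, 45.0, 48.0, 64.0, 65.0]
```

The rails are at −41 and +40, so the lane frame is right. The rack sits about 2 mm too far left against the left funnel. I ease the tool right while pushing.

```bash
echo '[0, -1, 0, 0, 0, 0, 0, -2, 0, 0, 0, 0, -1, -3, 0, 0, 0, 0, -3, -3, 0, 0, 0, 0, -5, -3, 0, 0, 0, 0, -7, -3, 0, 0, 0, 0]' | python3 -m jog
python3 - <<'E'
from h import *
s=arm.read_state(); f=s["contact_force"]; print(lane(s["position"]),"F u,l,z",f[:2]@U,f[:2]@L,f[2])
E
```

```text
clock: 9.6
position: [514.7, 110.5, 7.0]
ee_rot: [-0.588, 0.808, -0.0, -0.009]
contact_force: [-2.1, -3.5, 0.8]
gripper_width: 18.9
grasp_force: 2.1
[-213.9   -1.6] F u,l,z -3.9503914068716064 0.9177365160562441 0.7931655577319313
```

```bash
echo '[0, 0, 0, 0, 0, 0, -3, 0, 0, 0, 0, 0, -6, 0, 0, 0, 0, 0, -9, 0, 0, 0, 0, 0]' | python3 -m jog
python3 - <<'E'
from h import *
s=arm.read_state(); f=s["contact_force"]; print(lane(s["position"]),"F u,l,z",f[:2]@U,f[:2]@L,f[2],s["ee_rot"])
E
```

```text
clock: 10.0
position: [523.4, 127.5, 7.2]
ee_rot: [-0.59, 0.808, -0.0, 0.0]
contact_force: [0.7, -3.8, -0.3]
gripper_width: 19.1
grasp_force: 2.0
[-195.1   -4.7] F u,l,z -3.4193320220599 -1.8745572128539174 -0.3335970292189582 [-5.89648373e-01  8.07660070e-01 -8.43622948e-05  1.94587428e-05]
```

Through the neck at low force. I continue to just short of home.

```bash
echo '[-6, 0, 0, 0, 0, 0, -12, 1, 0, 0, 0, 0, -18, 2, 0, 0, 0, 0, -24, 3, 0, 0, 0, 0, -30, 3, 0, 0, 0, 0, -36, 3, 0, 0, 0, 0, -42, 3, 0, 0, 0, 0, -48, 3, 0, 0, 0, 0, -54, 3, 0, 0, 0, 0, -60, 3, 0, 0, 0, 0]' | python3 -m jog
python3 - <<'E'
from h import *
s=arm.read_state(); f=s["contact_force"]; print(lane(s["position"]),"F u,l,z",f[:2]@U,f[:2]@L,f[2])
E
```

```text
clock: 11.0
position: [538.9, 185.5, 7.6]
ee_rot: [-0.59, 0.808, -0.0, 0.0]
contact_force: [1.9, -5.1, -0.2]
gripper_width: 19.0
grasp_force: 2.0
[-135.1   -1.7] F u,l,z -4.277180133446981 -3.403528635684544 -0.17059924711229424
```

```bash
echo '[-5, 0, 0, 0, 0, 0, -10, 0, 0, 0, 0, 0, -14, 0, 0, 0, 0, 0, -17, 0, 0, 0, 0, 0, -20, 0, 0, 0, 0, 0, -22, 0, 0, 0, 0, 0, -24, 0, 0, 0, 0, 0, -25, 0, 0, 0, 0, 0]' | python3 -m jog
python3 - <<'E'
from h import *
s=arm.read_state(); f=s["contact_force"]; print(lane(s["position"]),"F u,l,z",f[:2]@U,f[:2]@L,f[2])
E
```

```text
clock: 11.8
position: [545.6, 208.8, 7.5]
ee_rot: [-0.59, 0.808, 0.0, -0.001]
contact_force: [-2.0, -5.9, 5.2]
gripper_width: 19.0
grasp_force: 3.0
[-110.8   -0.9] F u,l,z -6.2684024350533 0.07353451451249181 5.162902337748771
```

```bash
echo '[-1, 0, 0, 0, 0, 0, -2, 0, 0, 0, 0, 0, -3, 0, 0, 0, 0, 0, -3, 0, 0, 0, 0, 0]' | python3 -m jog
python3 - <<'E'
from h import *
s=arm.read_state(); f=s["contact_force"]; print(lane(s["position"]),"F u,l,z",f[:2]@U,f[:2]@L,f[2])
E
```

```text
clock: 12.2
position: [545.5, 208.9, 7.5]
ee_rot: [-0.589, 0.808, -0.001, -0.003]
contact_force: [-1.1, -10.5, 6.9]
gripper_width: 19.1
grasp_force: 5.4
[-110.9   -0.8] F u,l,z -10.365650908029831 -2.2089718883987177 6.916908850816278
```

It has stopped at −110.9, the expected home position, with the force rising. I press a little firmer, then back off and check.

```bash
echo '[-2, 0, 0, 0, 0, 0, -4, 0, 0, 0, 0, 0, -4, 0, 0, 0, 0, 0, -4, 0, 0, 0, 0, 0]' | python3 -m jog
python3 - <<'E'
from h import *
s=arm.read_state(); f=s["contact_force"]; print(lane(s["position"]),"F u,l,z",f[:2]@U,f[:2]@L,f[2])
E
echo '[8, 0, 0, 0, 0, 0, 20, 0, 0, 0, 0, 0, 45, 0, 0, 0, 0, 0, 70, 0, -25, 0, 0, 0, 90, 0, -60, 0, 0, 0, 110, 0, -100, 0, 0, 0, 130, 0, -140, 0, 0, 0, 150, 0, -150, 0, 0, 0, 170, 0, -150, 0, 0, 0, 190, 0, -150, 0, 0, 0]' | python3 -m jog 0
python3 - <<'E'
from h import *
a,_=viewer.get_image("side"); b,_=viewer.get_image("top")
A=cv2.resize(a[140:230,225:315],(580,580),interpolation=cv2.INTER_CUBIC)[:, :400]
B=cv2.resize(b[180:255,195:270],(400,400),interpolation=cv2.INTER_CUBIC)
cv2.imwrite("pics/c6.png",np.hstack([A[:400],B])); delta(33.2,43.6,160)
E
```

```text
clock: 12.6
position: [545.3, 208.9, 7.5]
ee_rot: [-0.589, 0.808, -0.001, -0.007]
contact_force: [-0.4, -20.4, 10.2]
gripper_width: 19.2
grasp_force: 10.1
[-110.9   -0.6] F u,l,z -19.553324304952152 -5.8469701963112435 10.194625808342789
clock: 13.6
position: [490.3, 34.5, 157.8]
ee_rot: [-0.59, 0.808, 0.0, 0.002]
contact_force: [-0.4, -0.7, -0.0]
gripper_width: -0.0
grasp_force: 0.0
lane [-295.1   -1. ] d [-328.2   45.    -2.6] rot [-0.000e+00  1.000e-03 -1.572e+00]
```

View pics/c6.png

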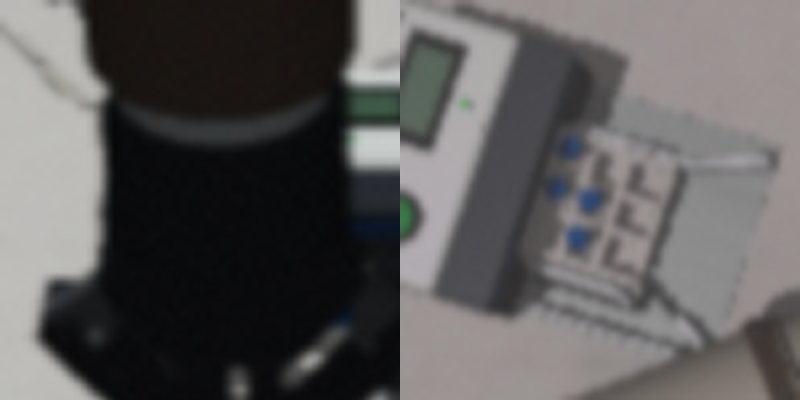

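The top crop shows all four vials upright and the rack's rear edge at crop (670,220), with the catch near its rear left corner (645,295). Now I check in numbers whether it is home.

```bash
python3 - <<'E'
from h import *
def vials(p):
    hsv=cv2.cvtColor(p,cv2.COLOR_BGR2HSV); r=np.zeros(p.shape[:2],bool); r[195:285,215:320]=1
    m=r&(hsv[...,0]>100)&(hsv[...,0]<130)&(hsv[...,1]>110)
    k,l,st,c=cv2.connectedComponentsWithStats(m.astype(np.uint8)); return [ray("top",c[i],60)[:2] for i in range(1,k) if st[i,4]>2]
p0=np.load("top0.npz")["p"]; a=np.radians(83.6); ux=np.array([np.cos(a),np.sin(a)]); lx=np.array([-ux[1],ux[0]])
print("rackframe",[((v-[458.5,89.8])@ux).round(1).item() for v in vials(p0)],[((v-[458.5,89.8])@lx).round(1).item() for v in vials(p0)])
p,d=viewer.get_image("top"); print("now",[lane(v).tolist() for v in vials(p)])
P=cloud("top",d); q=P[...,:2]-O; A=q@U; B=q@L; z=P[...,2]
for b0 in range(-36,44,8):
    s=(B>b0)&(B<b0+8)&(A>-130)&(A<-60)&(z>12)&(z<48); print(b0+4,np.sort(A[s]).round(0)[:5].tolist(),z[s].round(0)[np.argsort(A[s])][:5].tolist())
# left rail / catch pixels
s=(A>-125)&(A<-85)&(B>28)&(B<60)&(z>6)
for i in np.argsort(A[s]): print(A[s][i].round(),B[s][i].round(),z[s][i].round(),p[s][i].mean().round(),end=" | ")
K=6
cv2.imwrite("pics/c7.png",cv2.resize(p[205:250,215:265],(800,600)[:1]*0+(660,594),interpolation=cv2.INTER_CUBIC))
E
```

```text
rackframe [12.2, 11.4, -9.5, -9.9] [-25.4, -0.0, -0.3, 22.0]
now [[-59.8, -2.8], [-59.4, 20.2]]
-32 [-99.0, -99.0, -97.0, -92.0, -82.0] [15.0, 24.0, 37.0, 35.0, 39.0]
-24 [-99.0, -99.0, -98.0, -97.0, -96.0] [28.0, 36.0, 35.0, 32.0, 39.0]
-16 [-100.0, -99.0, -99.0, -98.0, -96.0] [31.0, 16.0, 39.0, 34.0, 33.0]
-8 [-100.0, -99.0, -98.0, -97.0, -90.0] [19.0, 38.0, 36.0, 37.0, 37.0]
0 [-99.0, -99.0, -98.0, -97.0, -96.0] [15.0, 26.0, 36.0, 36.0, 36.0]
8 [-100.0, -100.0, -99.0, -98.0, -96.0] [41.0, 29.0, 13.0, 39.0, 37.0]
16 [-100.0, -99.0, -98.0, -97.0, -96.0] [29.0, 37.0, 34.0, 35.0, 32.0]
24 [-99.0, -99.0, -99.0, -99.0, -96.0] [13.0, 24.0, 36.0, 39.0, 33.0]
32 [-108.0, -106.0, -104.0, -99.0, -99.0] [23.0, 25.0, 23.0, 36.0, 37.0]
40 [-122.0, -118.0, -116.0, -114.0, -112.0] [26.0, 28.0, 13.0, 28.0, 19.0]
-122.0 44.0 26.0 98.0 | -118.0 42.0 28.0 101.0 | -116.0 39.0 13.0 85.0 | -115.0 49.0 7.0 142.0 | -114.0 40.0 28.0 104.0 | -112.0 37.0 19.0 86.0 | -110.0 38.0 24.0 83.0 | -108.0 35.0 23.0 72.0 | -106.0 36.0 25.0 69.0 | -105.0 49.0 8.0 109.0 | -105.0 46.0 11.0 79.0 | -104.0 43.0 23.0 72.0 | -104.0 33.0 23.0 72.0 | -104.0 40.0 26.0 79.0 | -103.0 47.0 30.0 81.0 | -103.0 37.0 29.0 87.0 | -100.0 48.0 28.0 93.0 | -99.0 35.0 36.0 116.0 | -99.0 32.0 37.0 111.0 | -98.0 45.0 23.0 91.0 | -97.0 49.0 29.0 118.0 | -97.0 36.0 37.0 120.0 | -96.0 46.0 25.0 121.0 | -95.0 33.0 36.0 123.0 | -94.0 43.0 23.0 106.0 | -93.0 34.0 38.0 132.0 | -92.0 50.0 11.0 113.0 | -92.0 31.0 38.0 115.0 | -91.0 44.0 24.0 125.0 | -90.0 41.0 22.0 112.0 | -90.0 48.0 28.0 107.0 | -90.0 35.0 37.0 135.0 | -89.0 32.0 42.0 123.0 | -87.0 42.0 23.0 130.0 | -87.0 49.0 24.0 102.0 | -86.0 36.0 36.0 126.0 | -85.0 33.0 34.0 126.0 |
```

View pics/c7.png

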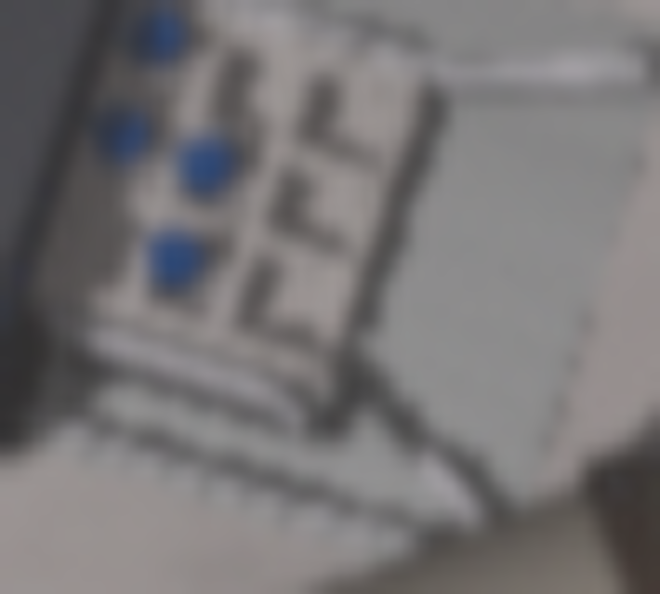

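The rack's rear edge is at −99.5 mm and the catch tip at (−104, +33), sprung in behind it. The rack is home with its vials upright. Now the key.

```bash
echo '[-15, 2, 0, 0, 0, 0, -50, 7, 0, 0, 0, 0, -90, 13, 0, 0, 0, 0, -130, 19, 0, 0, 0, 0, -170, 25, 0, 0, 0, 0, -210, 31, 0, 0, 0, 0, -250, 36, 0, 0, 0, 0, -290, 41, 0, 0, 0, 0, -320, 45, 0, 0, 0, 0, -328, 45, 0, 0, 0, 0]' | python3 -m jog 0
echo '[0, 0, 5, 0, 0, 0, 0, 0, 15, 0, 0, 0, 0, 0, 25, 0, 0, 0, 0, 0, 33, 0, 0, 0, 0, 0, 33, 0, 0, 0]' | python3 -m jog
python3 - <<'E'
from h import *
delta(33.2,43.6,116); s=arm.read_state(); print(s["contact_force"])
E
```

```text
clock: 14.75
position: [547.3, 365.8, 156.0]
ee_rot: [-0.591, 0.806, 0.0, 0.0]
contact_force: [-0.4, -0.6, 0.9]
gripper_width: -0.1
grasp_force: 0.0
clock: 15.25
position: [546.8, 359.0, 122.4]
ee_rot: [-0.589, 0.808, -0.0, -0.002]
contact_force: [0.0, -0.6, -0.4]
gripper_width: 0.1
grasp_force: 0.0
lane [32.5 43.8] d [-0.7 -0.3  6.4] rot [ 4.000e-03 -1.000e-03 -1.571e+00]
[ 0.0066713  -0.57935157 -0.35958393]
```

```bash
echo '[0, 0, 3, 0, 0, 0, 0, 0, 6, 0, 0, 0, 0, 0, 8, 0, 0, 0, 0, 0, 10, 0, 0, 0, 0, 0, 11, 0, 0, 0, 0, 0, 11, 0, 0, 0, 0, 0, 11, 0, 0, 0]' | python3 -m jog
```

```text
clock: 15.95
position: [547.7, 360.6, 113.8]
ee_rot: [-0.59, 0.808, -0.0, 0.0]
contact_force: [-0.9, -1.5, 1.9]
gripper_width: 0.1
grasp_force: 1.3
```

```bash
echo '[0, 0, 1, 0, 0, 0, 0, 0, 2, 0, 0, 0, 0, 0, 3, 0, 0, 0, 0, 0, 4, 0, 0, 0, 0, 0, 4, 0, 0, 0, 0, 0, 4, 0, 0, 0]' | python3 -m jog
```

```text
clock: 16.55
position: [547.8, 360.6, 112.0]
ee_rot: [-0.59, 0.808, -0.0, 0.001]
contact_force: [-4.8, -2.7, 12.4]
gripper_width: -0.4
grasp_force: 6.1
```

Bottomed at z = 112.0, which is 4 mm of travel, with 12 N. Release and retreat.

```bash
echo '[0, 0, -4, 0, 0, 0, 0, 0, -8, 0, 0, 0, 0, 0, -16, 0, 0, 0, 0, 0, -35, 0, 0, 0, 0, 0, -60, 0, 0, 0, 0, 0, -90, 0, 0, 0, 30, 0, -110, 0, 0, 0, 70, 0, -120, 0, 0, 0, 110, 0, -120, 0, 0, 0, 150, 0, -120, 0, 0, 0]' | python3 -m jog
echo '[35, 0, 0, 0, 0, 0, 75, 0, 0, 0, 0, 0, 115, 0, 0, 0, 0, 0, 155, 0, 0, 0, 0, 0, 180, 0, 0, 0, 0, 0, 185, 0, 0, 0, 0, 0, 185, 0, 0, 0, 0, 0]' | python3 -m jog
python3 - <<'E'
from h import *
p0=np.load("top0.npz")["p"]; p,d=viewer.get_image("top"); P=cloud("top",d)
q=P[...,:2]-O; A=q@U; B=q@L; z=P[...,2]
s=(A>-108)&(A<-101)&(B>28)&(B<45)&(z>6); print("catch",np.c_[A[s],B[s],z[s]].round(0).tolist())
s=(abs(B)<25)&(A>-130)&(A<-60)&(z>12)&(z<48); print("rear",np.sort(A[s])[:5].round(1) if s.any() else None)
h=cv2.cvtColor(p,cv2.COLOR_BGR2HSV); g=(h[...,0]>50)&(h[...,0]<90)&(h[...,1]>110); g[:200]=0;g[:,:170]=0;g[235:]=0;g[:,215:]=0
print("key z",np.median(z[g]),g.sum())
for n,b in {"red":(slice(140,180),slice(262,305)),"flask":(slice(255,282),slice(174,202)),"bottle":(slice(252,275),slice(360,385))}.items(): print(n,cv2.absdiff(p0[b],p[b]).mean().round(1))
print(arm.read_state()["clock"])
E
```

```text
clock: 17.55
position: [501.3, 216.8, 229.6]
ee_rot: [-0.59, 0.808, 0.0, 0.0]
contact_force: [0.8, 0.0, 0.1]
gripper_width: 0.1
grasp_force: 0.0
clock: 18.25
position: [445.5, 41.3, 229.6]
ee_rot: [-0.589, 0.808, -0.0, 0.0]
contact_force: [0.3, -0.0, 0.3]
gripper_width: 0.1
grasp_force: 0.0
catch [[-105.0, 33.0, 27.0], [-103.0, 37.0, 26.0], [-105.0, 36.0, 23.0], [-104.0, 40.0, 25.0], [-105.0, 43.0, 29.0]]
rear [-99.5 -99.5 -99.5 -99.4 -99.4]
key z 116.18137254658967 29
red 3.9
flask 3.5
bottle 1.9
18.3
```

```bash
python3 -c "
from bench import arm
print(arm.job_done())"
```

```text
the job is handed in; nothing more can be done
None
```

The blue rack is home against the end stop with the catch sprung in behind it; the green key was then pressed fully down and came up again, the flask, bottle and red rack look unmoved, and I handed the job in at about 18 s (no verdict shown).

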